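# Sort ratchet clamps: locked on the rack hook, unlatched in the red bin

## Task

Draw each of the two clamps out of the slanted rest and see whether its jaws stay ratcheted shut or spring open: which is which cannot be told in the pockets. Hang the shut one on the bit rack's side-opening hook, entering sideways over the green lips and lowering until its gold collar is seated, and stand the open one jaws down on the floor of the red bin, still open. Set them down, do not drop them, and leave everything else on the bench where it is.

Things in the scene. Friction and masses are not known exactly. Their poses are not given: they have to be found in the camera images.
- clamp_a: One of two alike hinged clamps, about 0.22 kg, 186 mm long. Origin: centre of the underside of its gold collar. Own z runs from jaws to grip: yellow square grip (20 x 20 mm) z = 6 to 56 mm, collar (28 mm across) 0 to 6, steel neck (10 mm across) -41 to 0, pivot block and jaws -130 to -40 mm. Shut jaws: 20 mm wide along y, 14 mm thick along x.
- clamp_b: The other clamp, same shape and frame. Which one is latched, and in which pocket it lies, must be found out. Own y is the way the jaws open: the +y jaw swings about own x, pivot at z = -52 mm. Both start lying in the rest, leaning 0.6 rad (34 deg) from vertical, grip up and towards the robot, own y level.
- jaw_a (a joint): Jaw angle of clamp_a, rad: 0 shut, about 0.45 fully open. Ratcheted jaws stay below 0.06. Jaws that are not latched are sprung (about 3 N at the tips) and fly to about 0.45 once the pocket rails no longer hold them. In the pocket both kinds read about 0.03 to 0.045, so the reading tells nothing until the clamp has been drawn clear.
- jaw_b (a joint): The same for clamp_b.
- clamp_a_tip (a point): Point between the shut jaw tips of clamp_a, 130 mm from its origin along own -z (fixed to its rigid half).
- clamp_b_tip (a point): The same point on clamp_b.
- rest: Fixed slanted aluminium rest, base 160 x 200 mm, origin under the base's centre. Two pockets between blue rails, centres at y = -60 and +60 mm. Clamps lie on the bed, tips against its low end at +x, grips free at -x and up. Rails: 3 mm free play in all across the jaws, 10.5 mm above a clamp's axis; each pocket is open above, so a clamp can be lifted straight up.
- rack: Fixed vertical steel bit rack. Origin: centre of the underside of its base plate, 140 x 160 mm (x, y), 12 mm thick. A steel plate carrying bits stands at x = +53 mm, 162 mm high; from its top edge the hook stands out towards -x, that is roughly towards the robot.
- hook_seat (a point): Where the centre of a hung collar's underside rests: 165 mm above the bench, at x = -20 mm of the rack, axes as the rack's. Level fork, 44 x 40 mm (x, y); slot 15 mm wide along x, mouth at x = -22 mm, closed end 7.5 mm past the seat at +x. Green lips 8 mm high frame a 34 x 34 mm pocket for the collar. Enter along +x, neck in the slot, collar over the lips, clamp upright; then lower.
- bin: Fixed red open bin, 96 x 96 mm outside, 86 x 86 mm inside, 120 mm high, floor 5 mm thick. Origin: centre of its underside. A clamp stood in it sticks out at the top and may lean on the rim.
- socket1: Black socket head, 28 mm across, 34 mm high, origin under its centre; a bystander.
- socket2: Another such socket; a bystander.
- socket3: Another such socket; a bystander.
- cube: Clear acrylic cube, 45 mm, with a bolt inside, origin under its centre; a bystander.
- collar: Loose gold flange collar, 64 mm across, 14 mm high, origin under its centre; a bystander.
- driver: Yellow-handled hex driver lying on the bench; a bystander.
There are look-alikes about, which are no part of the job. What is shaped like the clamp_a but black or turquoise is not meant.

How it is judged:
By the outcome, as a careful person would: the job done as asked, in the order asked, and still so for the second after the job is handed in, with the robot touching nothing.
It also fails if it takes over 67 s, if anything falls off the work surface, if the arm or the gripper's body presses on something with over 40 N, if the wrist force passes 120 N, or if a joint passes its speed limit or range.

## Robot

A 6-joint arm with a two-finger parallel gripper is mounted at the origin on the work surface. World frame = base frame: x ahead of the robot, y to its left, z up, the work surface at z = 0. Lengths are in mm, angles in rad, forces in N, time in s.
With the tool pointing down it reaches from about 275 to 750 mm from the base axis. Payload 10.2 kg.
Tool frame: the origin (TCP) lies between the finger pads; the fingertips stand 17 mm ahead of it and the grasp point (between the pads) lies 2 mm behind it (tips_ahead is the distance from the TCP to the fingertips, in mm); z points along the fingers, y is the line along which they close (so a half turn about z gives the same grasp; the last joint's range is limited). The gripper opens to 85 mm and grips with 20 to 120 N. Pads are 22 mm wide; open, the fingers measure 114 mm over their backs; the gripper's body (76 mm by 85 mm) begins 54 mm behind the grasp point. The pads swing forward as they close: fully open they stand 13 mm farther back than shut.
Start: joints at [0.883, 0.313, 1.498, -0, 1.331, -0.223], TCP at [235.341, 469.304, 248.294] pointing down, gripper open.
Joint ranges: [-2.94, 2.94], [-0.97, 2.17], [0.19, 2.56], [-1.23, 4.37], [0.02, 3.11], [-2.88, 2.88]. Speed limits (rad/s): [2.39, 2.39, 3.01, 3.14, 3.14, 3.14].

## Interface

Orientations are given as a unit quaternion [w, x, y, z].
In Python, from rig import sense, capture, finish_job, boxes_of, tips_ahead gives the robot as it stands.
- The arm moves only by the tool drive_tool, never from a script. Its argument "commands" is text: rows parted by semicolons, each of 7 numbers parted by spaces: the shift along the world's x, y, z in units of 0.1 m (1.0 is 0.1 m), then the turn, a rotation vector about the world's x, y, z in units of pi/4 rad (1.0 is pi/4 rad), then the opening in per cent of the stroke, from 0 (shut) to 100 (fully open). A call has 1 to 20 rows; each row shifts and turns the commanded pose from where the row before left it; what a row does not reach is not made up. A row lasts 1/12 s, in which the tool goes at most 41.7 mm and 7.16 degrees, less where a joint would pass 70% of its speed; a pose out of reach is approached as far as the arm can. A call with a number of a shift or a turn outside -1 to 1 is refused whole. A call with a gripper value outside its range is refused whole. The fingers move at their own pace and stop on an object; "force" is the grip in N (left out, the last holds). Time passes only in rows, so rows that do not move let the fingers close. It gives the time, the measured TCP pose, the force, the opening and the grip force at its end, in the units of the state.
- sense(): the state, without advancing time (a new reading comes with each control period).
- capture(name): name is "scene" or "top"; returns a dict with "pixels" (420x560x3 uint8, blue, green, red), "fov_y" (degrees; the focal length in pixels is half the picture's height over the tangent of half this angle, whatever the lens; pixels are square), "cx", "cy" (the principal point, pixels), "position" and "attitude" of the camera in the world. Camera axes: x right, y down, z forward; pixel columns grow to the right and rows downward; lengths in mm; the calibration is good to about 2 mm. A picture is of the moment at which its call begins. There is no depth.
- finish_job(): hands the job in; it is judged then, once.
Trained networks look in a picture, given as the dict that the camera call returned (one of the last four; its "shot" number tells which), for a name from the list of things; names that differ only in an ending like _2 or _b are one class to them, and where a whole thing is asked for, a point or a joint stands for the part that bears it (a point fixed in the world has none). Each returns a list of dicts, best first, with "confidence" (0 to 1); they miss things now and then, are a little off and sometimes report something else, mostly with a low value. They report only what shows in the picture. A call takes as long as a camera call. They do not tell look-alikes from the thing itself.
- boxes_of(picture, name): "position" ([column, row] in pixels, amid what is visible of it).
The state is a dict: "time_s": time; "joints": joint angles; "dq": joint speeds; "tau": joint torques, N m; "eef_pos": TCP position; "ee_rot": TCP orientation; "force": force on the tool from outside, world axes, zero at the start; "wrist_torque": the same for the moment, N m; "grip_width": opening from 0.0 (shut) to 1.0 (fully open); "grip_force": force on a finger pad.
Only numpy, scipy, OpenCV 4.12 (cv2) and the standard library are available. Lean on these libraries where they do the work, as an engineer would, in place of code of your own. Each camera call takes 0.05 s, during which the arm holds its last target. There are 200 camera calls.

## Working session

There is one attempt and no reset: what is moved stays moved. The work goes in short steps, Python scripts to look and compute and a tool call to move; the robot and the scene stay as the last step left them, time stands still between calls to the robot, and variables do not carry over. Pictures are saved under pics/ and viewed, at most 10 in all, crops included, and the job is handed in when it is done.

Besides the shell and the picture viewer there is one more tool, called after "Request:" by a JSON object that holds its "name" and its "arguments", one argument or row to a line. drive_tool: Moves the arm, as the interface text tells. Shifts and turns lie within -1 to 1; 1 stands for 0.1 m of shift or pi/4 rad of turn. Its arguments: {"type":"object","properties":{"commands":{"type":"string"},"force":{"type":"number"}},"required":["commands"]}

```bash
mkdir -p pics; ls
cat > h.py <<'E'
import numpy as np, cv2
from scipy.spatial.transform import Rotation as R
from rig import *
def ray(p,uv):
    f=p["pixels"].shape[0]/2/np.tan(np.radians(p["fov_y"])/2)
    q=p["attitude"]; Rm=R.from_quat([q[1],q[2],q[3],q[0]]).as_matrix()
    d=Rm@np.array([(uv[0]-p["cx"])/f,(uv[1]-p["cy"])/f,1.]); return np.array(p["position"],float),d/np.linalg.norm(d)
def proj(p,X):
    f=p["pixels"].shape[0]/2/np.tan(np.radians(p["fov_y"])/2)
    q=p["attitude"]; Rm=R.from_quat([q[1],q[2],q[3],q[0]]).as_matrix()
    c=(np.atleast_2d(X)-np.array(p["position"]))@Rm
    return np.c_[c[:,0]/c[:,2]*f+p["cx"],c[:,1]/c[:,2]*f+p["cy"]]
def onz(p,uv,z):
    o,d=ray(p,uv); return o+d*(z-o[2])/d[2]
def tri(p1,a,p2,b):
    o1,d1=ray(p1,a);o2,d2=ray(p2,b)
    t=np.linalg.lstsq(np.c_[d1,-d2],o2-o1,rcond=None)[0]
    A=o1+t[0]*d1;B=o2+t[1]*d2; return (A+B)/2,np.linalg.norm(A-B)
E
python3 - <<'E'
from h import *
np.set_printoptions(precision=1,suppress=True)
s=sense();print(s["eef_pos"],s["ee_rot"],s["time_s"],tips_ahead if not callable(tips_ahead) else tips_ahead())
P={}
for n in("scene","top"):
    p=capture(n);P[n]=p;cv2.imwrite(f"pics/{n}0.png",p["pixels"]);print(n,p["position"],p["attitude"],p["fov_y"],p["cx"],p["cy"])
    for k in("clamp_a","rest","rack","bin","socket1","cube","collar","driver"):
        print(k,[(np.array(b["position"]).round(1).tolist(),round(b["confidence"],2)) for b in boxes_of(p,k)])
import pickle;pickle.dump(P,open("p0.pkl","wb"))
E
```

```text
pics
[235.2 469.1 247.7] [-0.   0.2  1.  -0. ] 0.0 17.0
scene [1127.5  671.7  793. ] [-0.2  0.3  0.8 -0.4] 49.00056546799966 285.13711891023837 209.6267167126679
clamp_a [([386.8, 409.9], 0.88), ([309.1, 183.9], 0.87), ([331.6, 257.6], 0.83), ([287.9, 234.8], 0.61), ([220.0, 165.7], 0.57)]
rest [([298.9, 281.9], 0.78)]
rack [([300.6, 280.1], 0.63), ([234.5, 206.8], 0.58)]
bin [([399.5, 331.6], 0.96), ([319.5, 284.5], 0.35)]
socket1 [([242.3, 299.2], 0.68), ([375.8, 267.5], 0.57), ([286.9, 229.8], 0.32)]
cube [([286.7, 230.3], 0.74), ([202.5, 263.1], 0.69)]
collar [([333.4, 256.5], 0.72), ([265.8, 341.8], 0.56)]
driver [([432.9, 300.9], 0.63)]
top [ 433.2  -67.  1468. ] [ 0.  -0.7  0.7 -0. ] 53.38721577332649 282.81792938841653 211.3282976919259
clamp_a [([414.7, 240.6], 0.88), ([140.4, 167.0], 0.8), ([339.4, 287.5], 0.67), ([263.1, 201.1], 0.59), ([226.7, 212.4], 0.49)]
rest [([245.6, 206.0], 0.71)]
rack [([334.4, 207.9], 0.77)]
bin [([166.2, 214.6], 0.97)]
socket1 [([296.7, 254.0], 0.6)]
cube [([297.0, 152.2], 0.7), ([295.7, 254.0], 0.23)]
collar [([215.7, 149.8], 0.46)]
driver [([173.3, 249.2], 0.59), ([221.5, 256.1], 0.39), ([297.5, 251.7], 0.36)]
```

Run:
```python
import cv2
for n in("scene","top"):
    a=cv2.imread(f"pics/{n}0.png")
    a=a[100:420,180:460] if n=="scene" else a[110:310,120:440]
    cv2.imwrite(f"pics/{n}1.png",cv2.resize(a,None,fx=600/320 if n=="scene" else 2.5,fy=600/320 if n=="scene" else 2.5,interpolation=cv2.INTER_CUBIC))
```

```text
(no output)
```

View pics/scene1.png

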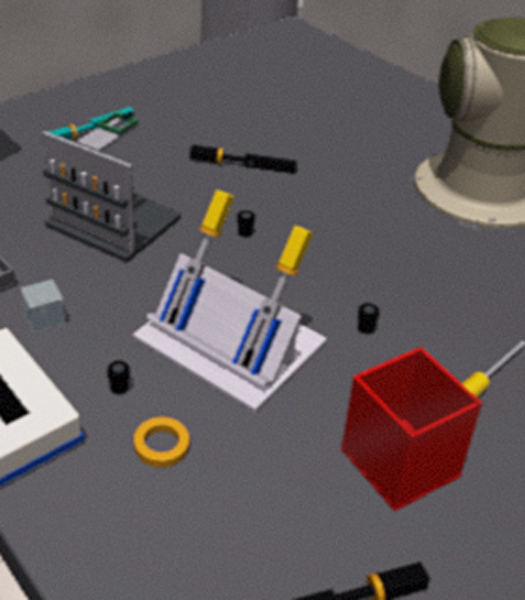

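View pics/top1.png

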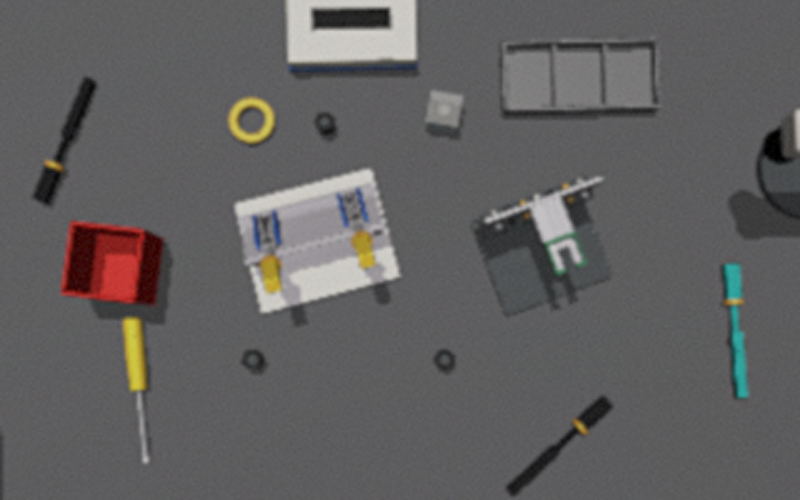

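Scene view: two yellow-gripped clamps are in the rest at crop px (216,213) and (293,250), with the bin at (410,430) and the rack at (115,200). The top view shows the fork at crop px (562,245), mouth towards the robot. Next I'll segment and fit.

```bash
cat > fit.py <<'E'
from h import *
import pickle
from scipy.optimize import minimize
np.set_printoptions(precision=1,suppress=True)
P=pickle.load(open("p0.pkl","rb"))
def hsv(n): return cv2.cvtColor(P[n]["pixels"],cv2.COLOR_BGR2HSV)
def blobs(m,a=12):
    n,l,s,c=cv2.connectedComponentsWithStats(m.astype(np.uint8)); return [(c[i].round(1),s[i,4],s[i,:4]) for i in range(1,n) if s[i,4]>a]
for n in P:
    h=hsv(n); print(n,"yellow",blobs(cv2.inRange(h,(18,130,90),(35,255,255))>0))
# bin silhouette fit
def hull_mask(p,X):
    m=np.zeros((420*4,560*4),np.uint8); q=cv2.convexHull(((proj(p,X)+.5)*4).astype(np.float32)); cv2.fillConvexPoly(m,(q*16).astype(np.int32),255,cv2.LINE_AA,4)
    return cv2.resize(m,(560,420),interpolation=cv2.INTER_AREA)/255.
def box(v,L,W,z0,z1):
    c,s=np.cos(v[2]),np.sin(v[2])
    return np.array([[v[0]+c*a-s*b,v[1]+s*a+c*b,z] for a in(-L/2,L/2) for b in(-W/2,W/2) for z in(z0,z1)])
def fit(masks,model,v0,st):
    f=lambda v:sum(np.abs(hull_mask(P[n],model(v))-m).sum() for n,m in masks.items())
    S=np.vstack([v0]+[np.array(v0)+np.eye(len(v0))[i]*st[i] for i in range(len(v0))])
    r=minimize(f,v0,method="Nelder-Mead",options=dict(initial_simplex=S,xatol=.02,fatol=.1)); return r.x,r.fun
M={}
for n in P:
    h=hsv(n); m=((cv2.inRange(h,(0,120,40),(8,255,255))>0)|(cv2.inRange(h,(172,120,40),(180,255,255))>0)).astype(np.uint8)
    k,l,s,c=cv2.connectedComponentsWithStats(m); i=1+s[1:,4].argmax(); M[n]=(l==i).astype(float)
    print(n,"red",s[i],c[i])
v0=[*onz(P["top"],[165,215],100)[:2],-.1]
for ms in (M,{"top":M["top"]},{"scene":M["scene"]}):
    v,e=fit(ms,lambda v:box(v,96,96,0,120),v0,[15,15,.15]);print("bin",v,v[2].round(3),e)
E
python3 fit.py
python3 - <<'E'
import cv2
a=cv2.imread("pics/top0.png")[165:245,205:375]
b=cv2.resize(a,None,fx=4.7,fy=4.7,interpolation=cv2.INTER_CUBIC);cv2.imwrite("pics/z1.png",b)
E
```

```text
scene yellow [(array([296.9, 182.1]), np.int32(17), array([296, 179,   3,   7], dtype=int32)), (array([295.3, 213.1]), np.int32(253), array([287, 201,  18,  25], dtype=int32)), (array([336.8, 232.9]), np.int32(277), array([328, 220,  19,  27], dtype=int32)), (array([433.8, 303.9]), np.int32(121), array([427, 298,  14,  13], dtype=int32)), (array([265.7, 335. ]), np.int32(451), array([252, 322,  29,  27], dtype=int32)), (array([381.1, 412.2]), np.int32(65), array([377, 406,   8,  14], dtype=int32))]
top yellow [(array([220.3, 157.8]), np.int32(150), array([212, 149,  18,  18], dtype=int32)), (array([141.2, 175.9]), np.int32(17), array([138, 175,   7,   3], dtype=int32)), (array([265.1, 209.1]), np.int32(80), array([261, 203,   9,  14], dtype=int32)), (array([228. , 218.7]), np.int32(85), array([224, 212,   8,  15], dtype=int32)), (array([173.6, 250.8]), np.int32(214), array([169, 237,  10,  29], dtype=int32)), (array([351.6, 280.2]), np.int32(19), array([349, 278,   6,   6], dtype=int32))]
scene red [ 362  285   75   87 4403] [397.8 327.1]
top red [ 144  198   41   34 1127] [164.2 215. ]
bin [545.4 306.1  -0.1] -0.131 196.74901960784314
bin [544.9 308.3  -0.1] -0.138 52.780392156862746
bin [545.7 305.6  -0.1] -0.133 123.10196078431372
```

View pics/z1.png

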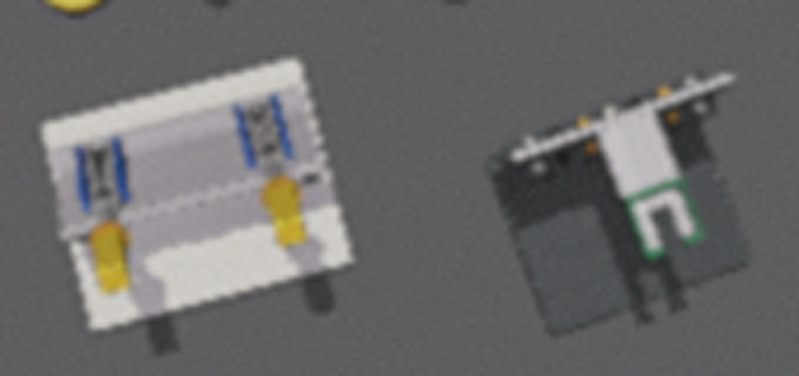

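The zoom shows the green fork frame with corners near (627,200), (687,180), (705,238) and (652,257), and the plate's top edge from (512,157) to (735,77). Next I'll fit the clamps, rest and rack.

```bash
cat > fit2.py <<'E'
import io,contextlib
with contextlib.redirect_stdout(io.StringIO()):
    from fit import *
Z=lambda a:(np.array(a,float)+.5)/4.7-.5+np.array([205,165])
t=P["top"]
pl=[onz(t,Z(a),162) for a in([512,157],[735,77])]; d=pl[0]-pl[1]; yaw=np.arctan2(-d[0],d[1]);print("plate",pl,np.linalg.norm(d),"yaw",yaw.round(3))
ex=np.array([np.cos(yaw),np.sin(yaw),0]);m=(pl[0]+pl[1])/2; print("seat from plate",m-ex*73)
g=[onz(t,Z(a),173) for a in([627,200],[687,180],[706,238],[652,257])]; print("green",np.array(g),"mean",np.mean(g,0))
h=hsv("top"); gm=cv2.inRange(h,(50,60,30),(85,255,255)); print("green blobs",[(b, onz(t,b[0],171)) for b in blobs(gm>0,8)])
# rack base: corner points at z=12
b=[onz(t,Z(a),12) for a in([490,168],[550,337],[748,265])]; print("base",np.array(b), "centre",(b[0]+b[2])/2,"sizes",[np.linalg.norm(b[0]-b[1]),np.linalg.norm(b[1]-b[2])],"seat",(b[0]+b[2])/2-ex*20)
# rest
r=[onz(t,Z(a),8) for a in([42,125],[298,58],[353,260],[92,328])];r=np.array(r);print("rest",r,r.mean(0),[np.linalg.norm(r[i]-r[i-1]) for i in range(4)])
e=(r[0]-r[3]+r[1]-r[2]);ry=np.arctan2(e[1],e[0]);e=(r[0]-r[1]+r[3]-r[2]);ry2=np.arctan2(-e[0],e[1]);print("rest yaw",ry.round(3),ry2.round(3))
ry=(ry+ry2)/2
# clamps
for name,ct,cs in(("right",[265,209],[295,213]),("left",[228,218.5],[337,233])):
    M={}
    for n,c in(("top",ct),("scene",cs)):
        k,l,s,cc=cv2.connectedComponentsWithStats(cv2.inRange(hsv(n),(10,110,60),(38,255,255)))
        x,y=np.round(c).astype(int);M[n]=(l==l[y,x]).astype(float);print(n,s[l[y,x]])
    def pts(v,y=None):
        RR=R.from_euler("z",v[3]).as_matrix()@R.from_euler("y",-.6).as_matrix()
        G=[[a,b,z] for a in(-10,10) for b in(-10,10) for z in(6,56)]
        C=[[14*np.cos(q),14*np.sin(q),z] for q in np.linspace(0,6.28,24) for z in(0,6)]
        return (np.array(G)@RR.T+v[:3]),(np.array(C)@RR.T+v[:3])
    def f(v):
        G,C=pts(v); return sum(np.abs(np.maximum(hull_mask(P[n],G),hull_mask(P[n],C))-m).sum() for n,m in M.items())+((v[3]-ry)/.02)**2*3
    p0,_=tri(P["top"],ct,P["scene"],cs);ax=R.from_euler("z",ry).apply([-np.sin(.6),0,np.cos(.6)])
    v0=np.r_[p0-28*ax,ry];S=np.vstack([v0]+[v0+np.eye(4)[i]*[8,8,8,.05][i] for i in range(4)])
    q=minimize(f,v0,method="Nelder-Mead",options=dict(initial_simplex=S,xatol=.02,fatol=.1))
    print(name,"origin",q.x,"yaw",q.x[3].round(3),q.fun)
    rel=R.from_euler("z",-ry).apply(q.x[:3]-r.mean(0)*[1,1,0]);print("  in rest",rel,"tip z",(q.x[:3]-130*ax)[2])
E
python3 fit2.py
```

```text
plate [array([ 580.7, -184.9,  162. ]), array([ 631.3, -336.9,  162. ])] 160.18420089313514 yaw 0.322
seat from plate [ 536.8 -284.   162. ]
green [[ 549.  -259.4  173. ]
 [ 561.4 -299.8  173. ]
 [ 522.4 -311.   173. ]
 [ 510.7 -274.6  173. ]] mean [ 535.9 -286.2  173. ]
green blobs [((array([349.6, 205.1]), np.int32(12), array([346, 203,   7,   7], dtype=int32)), array([ 554.8, -296.3,  171. ])), ((array([340.9, 214.3]), np.int32(24), array([337, 207,  10,  13], dtype=int32)), array([ 526.6, -268. ,  171. ])), ((array([352.9, 214.6]), np.int32(9), array([351, 213,   4,   4], dtype=int32)), array([ 524.7, -305.4,  171. ]))]
base [[ 589.8 -181.8   12. ]
 [ 462.8 -222.5   12. ]
 [ 512.6 -371.9   12. ]] centre [ 551.2 -276.8   12. ] sizes [np.float64(133.39009267931436), np.float64(157.48043733196792)] seat [ 532.2 -283.1   12. ]
rest [[630.5 152.1   8. ]
 [676.7 -40.3   8. ]
 [523.8 -77.9   8. ]
 [478.  116.9   8. ]] [577.2  37.7   8. ] [np.float64(156.54761944585906), np.float64(197.88065319281733), np.float64(157.49502138518093), np.float64(200.04277708125548)]
rest yaw 0.234 0.233
top [261 202   9  15  89]
scene [287 201  18  25 267]
right origin [565.1 -28.9 132.8   0.2] yaw 0.236 50.576964188669706
  in rest [-27.3 -62.  132.8] tip z 25.55325615290515
top [224 212   8  15  94]
scene [327 220  20  27 292]
left origin [537.6  88.4 133.1   0.2] yaw 0.234 54.40939081418084
  in rest [-26.8  58.5 133.1] tip z 25.837292878097585
```

```bash
cat >> h.py <<'E'
def Q(q): return R.from_quat([q[1],q[2],q[3],q[0]])
def clampR(yaw,lean=.6,tilt=0.): # clamp attitude; tilt about own x
    return R.from_euler("z",yaw)*R.from_euler("y",-lean)*R.from_euler("x",tilt)
def toolR(Rc,flip): # tool z=-own z, y=+-own y
    return Rc*(R.from_euler("y",np.pi) if not flip else R.from_euler("y",np.pi)*R.from_euler("z",np.pi))
def go(pos,Rt=None,pos0=None,R0=None):
    s=sense();p0=np.array(s["eef_pos"]) if pos0 is None else pos0;R0=Q(s["ee_rot"]) if R0 is None else R0
    rv=(Rt*R0.inv()).as_rotvec()/(np.pi/4) if Rt is not None else np.zeros(3)
    print("shift",np.round((np.array(pos)-p0)/100,3),"turn",np.round(rv,3),"minrows",np.ceil(max(np.linalg.norm(np.array(pos)-p0)/36,np.linalg.norm(rv)/.15)))
E
python3 - <<'E'
from h import *
s=sense();print(s["joints"])
for f in(0,1):
    Rt=toolR(clampR(.235),f);go([493,-46,241],Rt)
E
```

```text
[ 8.82611462e-01  3.12927448e-01  1.49770753e+00  2.65757477e-05
  1.33099321e+00 -2.23375840e-01]
shift [ 2.577 -5.153 -0.073] turn [-0.089 -0.774  0.864] minrows 17.0
shift [ 2.577 -5.153 -0.073] turn [ 0.979 -0.113 -2.992] minrows 22.0
```

Request:
{"name": "drive_tool", "arguments": {
  "commands": ".129 -.258 .05 -.0045 -.0387 .0432 100;.129 -.258 .05 -.0045 -.0387 .0432 100;.129 -.258 .05 -.0045 -.0387 .0432 100;.129 -.258 .05 -.0045 -.0387 .0432 100;.129 -.258 .05 -.0045 -.0387 .0432 100;.129 -.258 .05 -.0045 -.0387 .0432 100;.129 -.258 .05 -.0045 -.0387 .0432 100;.129 -.258 .05 -.0045 -.0387 .0432 100;.129 -.258 .05 -.0045 -.0387 .0432 100;.129 -.258 .05 -.0045 -.0387 .0432 100;.129 -.258 -.05 -.0045 -.0387 .0432 100;.129 -.258 -.05 -.0045 -.0387 .0432 100;.129 -.258 -.05 -.0045 -.0387 .0432 100;.129 -.258 -.05 -.0045 -.0387 .0432 100;.129 -.258 -.05 -.0045 -.0387 .0432 100;.129 -.258 -.05 -.0045 -.0387 .0432 100;.129 -.258 -.05 -.0045 -.0387 .0432 100;.129 -.258 -.05 -.0045 -.0387 .0432 100;.129 -.258 -.05 -.0045 -.0387 .0432 100;.129 -.258 -.05 -.0045 -.0387 .0432 100",
  "force": 40
}}

```text
time_s: 2.57
eef_pos: [493.7, -48.3, 248.4]
ee_rot: [0.295, -0.113, 0.948, 0.034]
force: [0.2, 1.1, 0.1]
grip_width: 1.001
grip_force: 0.0
```

Run:
```python
from h import *
print(sense()["eef_pos"]);go([548,-33,158.4],toolR(clampR(.235),0))
```

```text
[493.73405548 -48.30173472 248.40066452]
shift [ 0.543  0.153 -0.9  ] turn [ 0.002  0.003 -0.001] minrows 3.0
```

Request:
{"name": "drive_tool", "arguments": {
  "commands": ".09 .026 -.15 0 0 0 100;.09 .026 -.15 0 0 0 100;.09 .026 -.15 0 0 0 100;.09 .026 -.15 0 0 0 100;.09 .026 -.15 0 0 0 100;.09 .026 -.15 0 0 0 100;0 0 0 0 0 0 100;0 0 0 0 0 0 100"
}}

```text
time_s: 3.23
eef_pos: [547.1, -30.9, 158.0]
ee_rot: [0.293, -0.112, 0.949, 0.035]
force: [-0.5, -0.1, 0.3]
grip_width: 0.999
grip_force: 0.0
```

Run:
```python
from h import *
p=capture("scene");q=capture("top")
a=cv2.resize(p["pixels"][150:290,220:400],None,fx=2.6,fy=2.6,interpolation=cv2.INTER_CUBIC)
b=cv2.resize(q["pixels"][150:250,200:330],None,fx=2.5,fy=2.5,interpolation=cv2.INTER_CUBIC)
o=np.zeros((370,800,3),np.uint8);o[:a.shape[0],:a.shape[1]]=a;o[:b.shape[0],470:470+b.shape[1]]=b
cv2.imwrite("pics/g1.png",o)
go([548,-33,158.4],toolR(clampR(.235),0))
```

```text
shift [ 0.007 -0.017 -0.009] turn [ 0.001  0.001 -0.   ] minrows 1.0
```

View pics/g1.png

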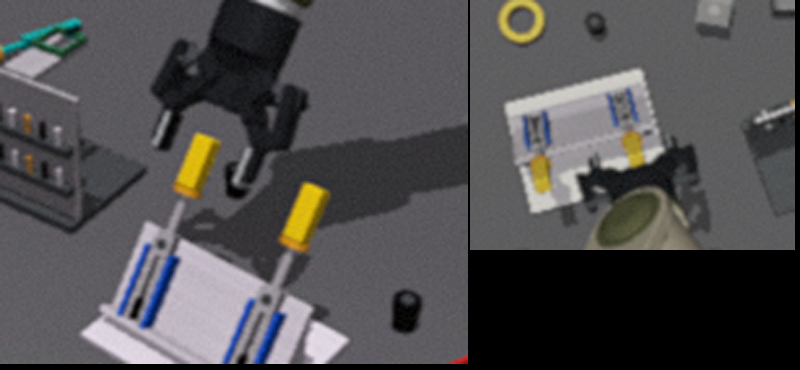

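The fingers straddle the right clamp's yellow grip (crop px 197,165). Closing now.

Request:
{"name": "drive_tool", "arguments": {
  "commands": ".007 -.017 -.008 0 0 0 60;0 0 0 0 0 0 40;0 0 0 0 0 0 30;0 0 0 0 0 0 10;0 0 0 0 0 0 0;0 0 0 0 0 0 0;0 0 0 0 0 0 0;0 0 0 0 0 0 0;0 0 0 0 0 0 0;0 0 0 0 0 0 0",
  "force": 50
}}

```text
time_s: 4.17
eef_pos: [548.1, -32.9, 157.8]
ee_rot: [0.294, -0.112, 0.949, 0.034]
force: [-4.1, -1.8, 5.7]
grip_width: 0.231
grip_force: 49.0
```

Request:
{"name": "drive_tool", "arguments": {
  "commands": "0 0 .05 0 0 0 0;0 0 .05 0 0 0 0;0 0 .1 0 0 0 0;0 0 .1 0 0 0 0;0 0 .15 0 0 0 0;0 0 .15 0 0 0 0;0 0 .15 0 0 0 0;0 0 .15 0 0 0 0;0 0 .15 0 0 0 0;0 0 .15 0 0 0 0;0 0 .15 0 0 0 0;0 0 .15 0 0 0 0;0 0 0 0 0 0 0;0 0 0 0 0 0 0"
}}

```text
time_s: 5.33
eef_pos: [547.9, -32.6, 307.5]
ee_rot: [0.293, -0.112, 0.949, 0.034]
force: [-0.5, -0.2, -3.1]
grip_width: 0.23
grip_force: 49.3
```

Run:
```python
from h import *
p=capture("scene");q=capture("top")
a=cv2.resize(p["pixels"][100:290,200:400],None,fx=2.6,fy=2.6,interpolation=cv2.INTER_CUBIC)[:500,:460]
b=cv2.resize(q["pixels"][140:250,230:330],None,fx=3,fy=3,interpolation=cv2.INTER_CUBIC)
o=np.zeros((500,770,3),np.uint8);o[:a.shape[0],:a.shape[1]]=a;o[:b.shape[0],470:470+b.shape[1]]=b
cv2.imwrite("pics/g2.png",o); import pickle;pickle.dump({"scene":p,"top":q,"s":sense()},open("p2.pkl","wb"))
```

```text
(no output)
```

View pics/g2.png

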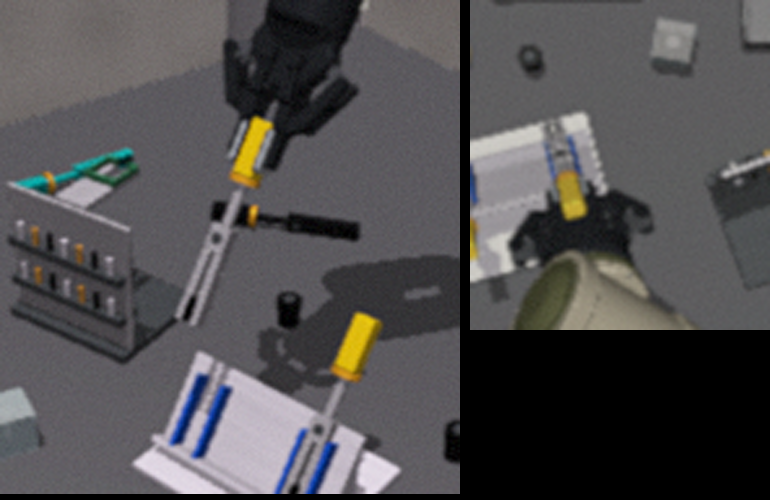

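The first clamp (right pocket) has its jaws shut at px (205,270), so it is the latched one. Next I'll measure the held collar against the arm's own pose.

```bash
cat > m2.py <<'E'
import io,contextlib
with contextlib.redirect_stdout(io.StringIO()):
    import fit
    from fit import *
P2=pickle.load(open("p2.pkl","rb"));s=P2.pop("s")
T=Q(s["ee_rot"]);tcp=np.array(s["eef_pos"])
def pred(n,o): # o: clamp origin in tool frame
    G=[[a,b,z] for a in(-10,10) for b in(-10,10) for z in(6,56)]
    C=[[14*np.cos(q),14*np.sin(q),z] for q in np.linspace(0,6.28,24) for z in(0,6)]
    F=R.from_euler("y",np.pi)
    X=lambda A:T.apply(F.apply(np.array(A))+o)+tcp
    return np.maximum(hull_mask(P2[n],X(G)),hull_mask(P2[n],X(C)))
guess=np.array([0,0,31.])
M={}
for n in P2:
    m=cv2.inRange(cv2.cvtColor(P2[n]["pixels"],cv2.COLOR_BGR2HSV),(10,110,60),(38,255,255))
    k,l,st,c=cv2.connectedComponentsWithStats(m)
    u,v=proj(P2[n],T.apply([0,0,20])+tcp)[0]; i=min(range(1,k),key=lambda i:np.hypot(*(c[i]-[u,v]))+(st[i,4]<20)*99)
    M[n]=(l==i).astype(float);print(n,st[i],c[i],[u,v],"modelarea",pred(n,guess).sum())
for ks in(["top","scene"],["top"],["scene"]):
    def f(o): # penalise mask outside model fully, model outside mask less (fingers hide it)
        e=0
        for n in ks:
            p=pred(n,o);e+=(np.clip(M[n]-p,0,1)).sum()+.5*np.clip(p-M[n],0,1).sum()
        return e+.05*((o-guess)**2).sum()/4
    S=np.vstack([guess]+[guess+np.eye(3)[i]*5 for i in range(3)])
    r=minimize(f,guess,method="Nelder-Mead",options=dict(initial_simplex=S,xatol=.02,fatol=.05));print(ks,"origin in tool",r.x,r.fun,f(guess), "world diff",T.apply(r.x-guess))
E
python3 m2.py
```

```text
scene [288 144  18  28 227] [295.9 158.4] [np.float64(294.73991180004214), np.float64(165.78347151601886)] modelarea 327.6313725490196
top [259 197  10  17 122] [263.3 205.2] [np.float64(263.0790870246617), np.float64(201.9259624130499)] modelarea 141.00392156862745
['top', 'scene'] origin in tool [-2.1  0.9 29.8] 83.90106937126019 90.84117647058824 world diff [0.8 1.1 2.2]
['top'] origin in tool [ 0.1  2.1 30.8] 18.200909327580263 24.213725490196076 world diff [-0.7  2.   0.1]
['scene'] origin in tool [ 1.2 -1.9 30.1] 59.639409438231574 66.62745098039215 world diff [-1.1 -2.2  0.1]
```

```bash
cat > m3.py <<'E'
import io,contextlib
with contextlib.redirect_stdout(io.StringIO()):
    from fit import *
t=P["top"];im=t["pixels"].astype(float)
hs=hsv("top").astype(float); g=im.max(2)
up=cv2.resize(t["pixels"][195:222,328:362],None,fx=1,fy=1)
print("gray max rows"); 
for r in range(198,222): print(r,g[r,330:362].astype(int))
print("sat*")
E
python3 m3.py
```

```text
gray max rows
198 [ 45  48  50  86 152 187 195 193 194 190 190 187 190 190 187 194 189 159
 107  59  52  52  53  56  64  62  69  82  93  92  94  95]
199 [ 45  49  46  69 126 176 195 194 194 191 190 188 191 190 190 188 193 182
 135  76  53  54  59  67  74  77  76  85  93  96  97  95]
200 [ 50  57  50  61 110 170 195 195 195 194 190 190 188 191 191 189 194 186
 151  98  64  63  77  79  87  85  82  89  95  93  96  94]
201 [ 52  54  50  51  91 153 189 196 195 194 190 189 189 190 190 189 193 188
 162 117  83  80  82  85  82  80  81  89  95  97  95  95]
202 [ 54  53  55  57  66 118 172 191 195 195 194 190 190 192 192 188 181 180
 166 133  96  85  83  83  81  81  87  97  90  92  94  95]
203 [ 52  55  57  54  53  88 155 188 196 195 195 190 188 187 182 169 160 154
 141 120  99  85  83  82  82  82  81  89  80  86  91  96]
204 [ 57  55  59  54  50  74 139 182 194 196 192 185 175 165 155 139 129 123
 115 102 101  87  83  81  84  81  81  76  80  86  94  96]
205 [ 57  54  57  56  50  63 117 170 187 185 177 162 146 135 122 128 135 141
 137 112  99  90  85  81  80  84  82  84  85  87  94  93]
206 [ 
[... 1394 characters left out ...]
94 148 181 178 132  87  75
  81  79  89 104 105  95  86  80  81  83  81  79  82  82]
217 [ 85  84  84  83  74  60  54  57  56  57  52  85 137 169 168 136  93  76
  81  81  78  80  84  81  81  81  78  82  85  81  81  82]
218 [ 86  85  85  88  80  68  55  54  52  58  52  71 110 137 133 121  89  77
  82  84  81  83  85  84  80  82  83  84  82  84  80  84]
219 [ 84  83  85  87  85  70  56  52  55  52  55  57  83 106 100  78  64  70
  79  84  81  82  79  85  82  82  82  81  82  85  82  81]
220 [84 85 88 84 84 74 60 55 49 54 53 52 56 66 66 52 51 59 76 83 82 82 83 80
 79 84 79 83 86 83 80 82]
221 [86 85 84 82 83 80 64 58 51 55 54 54 56 56 50 53 51 59 74 81 84 82 83 84
 83 84 83 81 79 78 76 78]
sat*
```

Run:
```python
import io,contextlib
with contextlib.redirect_stdout(io.StringIO()):
    from fit import *
t=P["top"];ey=lambda w:np.array([-np.sin(w),np.cos(w)])
L=np.array([onz(t,[c,r],165)[:2] for r,c in((210,345.3),(211,345.55),(212,345.9),(213,346.35),(214,346.8))])
print(L)
d=np.polyfit(L[:,0],L[:,1],1);print("yaw slot",np.arctan(d[0]))
w=.322;print("lat offset of (536.3,-284.7):",np.array([536.3,-284.7])@ey(w)," slot:",(L@ey(w)).mean(), L@ey(w))
s=L.mean(0);print("y at x=536.3:",s[1]+np.tan(w)*(536.3-s[0]))
```

```text
[[ 540.2 -283.2]
 [ 537.  -283.9]
 [ 533.9 -284.9]
 [ 530.7 -286.1]
 [ 527.5 -287.4]]
yaw slot 0.3267844630520065
lat offset of (536.3,-284.7): -439.7875272385109  slot: -439.39842767523015 [-439.6 -439.2 -439.2 -439.4 -439.6]
y at x=536.3: -284.2898189291027
```

Run:
```python
from h import *
Rt=toolR(clampR(.322,0),0);go([466,-310,300],Rt)
```

```text
shift [-0.816 -2.775 -0.062] turn [-0.21   0.732  0.107] minrows 9.0
```

Request:
{"name": "drive_tool", "arguments": {
  "commands": "-.068 -.231 -.005 -.0175 .061 .009 0;-.068 -.231 -.005 -.0175 .061 .009 0;-.068 -.231 -.005 -.0175 .061 .009 0;-.068 -.231 -.005 -.0175 .061 .009 0;-.068 -.231 -.005 -.0175 .061 .009 0;-.068 -.231 -.005 -.0175 .061 .009 0;-.068 -.231 -.005 -.0175 .061 .009 0;-.068 -.231 -.005 -.0175 .061 .009 0;-.068 -.231 -.005 -.0175 .061 .009 0;-.068 -.231 -.005 -.0175 .061 .009 0;-.068 -.231 -.005 -.0175 .061 .009 0;-.068 -.231 -.005 -.0175 .061 .009 0;0 0 -.3 0 0 0 0;0 0 -.3 0 0 0 0;0 0 -.2 0 0 0 0;0 0 0 0 0 0 0;0 0 0 0 0 0 0"
}}

```text
time_s: 6.85
eef_pos: [466.3, -309.7, 220.7]
ee_rot: [0.0, -0.161, 0.987, 0.001]
force: [0.2, -0.1, -1.5]
grip_width: 0.226
grip_force: 49.9
```

Run:
```python
from h import *
Rt=toolR(clampR(.322,0),0);go([466,-310,212.5],Rt);go([537,-286.4,212.5],Rt)
p=capture("scene");q=capture("top")
c=boxes_of(p,"clamp_a");print([b["position"] for b in c[:6]], proj(p,np.array(sense()["eef_pos"])-[0,0,30]),proj(p,[537,-286.4,165]))
a=cv2.resize(p["pixels"][110:250,180:330],None,fx=3,fy=3,interpolation=cv2.INTER_CUBIC)
b=cv2.resize(q["pixels"][170:270,290:400],None,fx=3,fy=3,interpolation=cv2.INTER_CUBIC)
o=np.zeros((420,790,3),np.uint8);o[:a.shape[0],:a.shape[1]]=a;o[:b.shape[0],455:455+b.shape[1]]=b
cv2.imwrite("pics/g3.png",o)
```

```text
shift [-0.003 -0.003 -0.082] turn [-0.002  0.001 -0.001] minrows 1.0
shift [ 0.707  0.233 -0.082] turn [-0.002  0.001 -0.001] minrows 3.0
[[387.4, 410.5], [313.3, 184.8], [260.0, 164.1], [311.2, 218.4], [329.3, 257.5], [228.4, 165.6]] [[258.28619324 147.08428067]] [[242.45003714 166.05473779]]
```

View pics/g3.png

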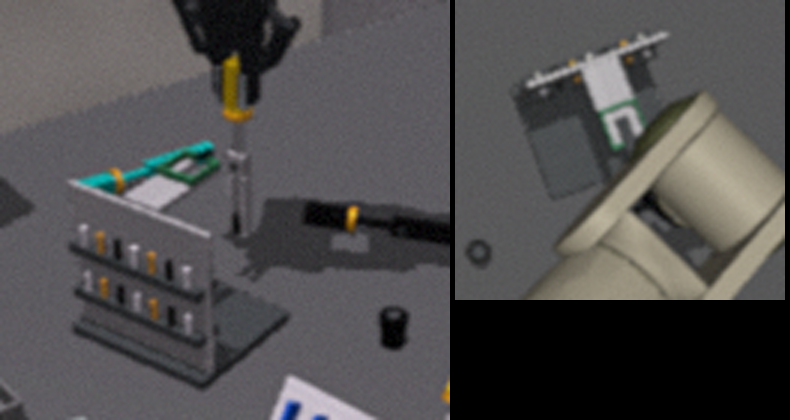

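The shut clamp hangs upright at crop px (237,115) and the fork's green frame is at (188,165). Both match their projections to within about 1 px. Entering the hook now.

Request:
{"name": "drive_tool", "arguments": {
  "commands": "-.003 -.003 -.05 0 0 0 0;.089 .03 -.033 0 0 0 0;.089 .03 0 0 0 0 0;.089 .03 0 0 0 0 0;.089 .03 0 0 0 0 0;.089 .03 0 0 0 0 0;.0 .0 0 0 0 0 0;0 0 0 0 0 0 0"
}}

```text
time_s: 7.67
eef_pos: [511.1, -294.9, 213.0]
ee_rot: [0.001, -0.161, 0.987, -0.0]
force: [-0.1, 0.5, -1.7]
grip_width: 0.226
grip_force: 50.0
```

Request:
{"name": "drive_tool", "arguments": {
  "commands": ".066 .022 0 0 0 0 0;.066 .022 0 0 0 0 0;.066 .022 0 0 0 0 0;.066 .022 0 0 0 0 0;0 0 0 0 0 0 0;0 0 0 0 0 0 0"
}}

```text
time_s: 8.17
eef_pos: [537.3, -286.3, 213.0]
ee_rot: [0.001, -0.161, 0.987, -0.0]
force: [0.3, 0.2, -2.9]
grip_width: 0.229
grip_force: 50.0
```

Run:
```python
from h import *
Rt=toolR(clampR(.322,0),0);go([537,-286.4,212.5],Rt);go([537,-286.4,195.5],Rt);s=sense();print(s["force"],s["wrist_torque"])
p=capture("scene")
a=cv2.resize(p["pixels"][110:210,200:310],None,fx=5,fy=5,interpolation=cv2.INTER_CUBIC)
cv2.imwrite("pics/g4.png",a)
```

```text
shift [-0.003 -0.001 -0.005] turn [ 0.     0.002 -0.002] minrows 1.0
shift [-0.003 -0.001 -0.175] turn [ 0.     0.002 -0.002] minrows 1.0
[ 0.26423388  0.18985023 -2.93901931] [-0.03249932  0.03906551  0.03626557]
```

View pics/g4.png

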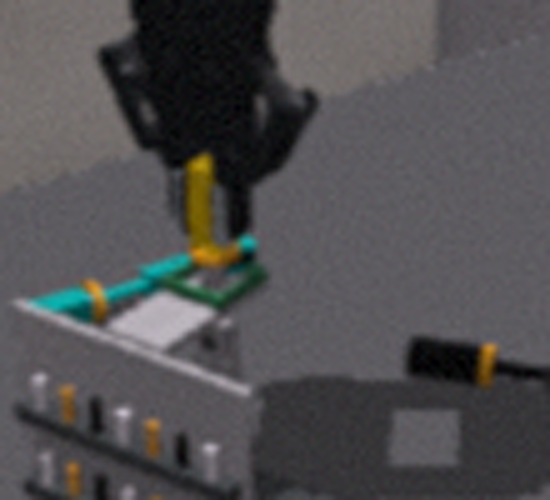

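The collar at px (213,255) sits above the centre of the green frame, with no contact. Lowering now.

Request:
{"name": "drive_tool", "arguments": {
  "commands": "-.003 0 -.03 0 0 0 0;0 0 -.03 0 0 0 0;0 0 -.03 0 0 0 0;0 0 0 0 0 0 0;0 0 0 0 0 0 0"
}}

```text
time_s: 8.63
eef_pos: [536.6, -286.5, 204.0]
ee_rot: [0.001, -0.161, 0.987, -0.0]
force: [-0.7, 0.2, -1.6]
grip_width: 0.225
grip_force: 50.0
```

Request:
{"name": "drive_tool", "arguments": {
  "commands": "0 0 -.02 0 0 0 0;0 0 -.02 0 0 0 0;0 0 -.02 0 0 0 0;0 0 0 0 0 0 0;0 0 0 0 0 0 0"
}}

```text
time_s: 9.05
eef_pos: [536.7, -286.5, 198.1]
ee_rot: [0.001, -0.161, 0.987, -0.0]
force: [-0.4, 0.3, -2.2]
grip_width: 0.227
grip_force: 50.0
```

Request:
{"name": "drive_tool", "arguments": {
  "commands": "0 0 -.01 0 0 0 0;0 0 0 0 0 0 0;0 0 -.01 0 0 0 0;0 0 0 0 0 0 0"
}}

```text
time_s: 9.38
eef_pos: [536.7, -286.5, 196.0]
ee_rot: [0.001, -0.161, 0.987, -0.0]
force: [-0.9, -0.7, -1.4]
grip_width: 0.225
grip_force: 50.0
```

Request:
{"name": "drive_tool", "arguments": {
  "commands": "0 0 -.008 0 0 0 0;0 0 0 0 0 0 0;0 0 0 0 0 0 0"
}}

```text
time_s: 9.63
eef_pos: [536.7, -286.5, 195.3]
ee_rot: [0.001, -0.161, 0.987, -0.0]
force: [-0.0, 1.0, -1.9]
grip_width: 0.227
grip_force: 50.0
```

Request:
{"name": "drive_tool", "arguments": {
  "commands": "0 0 -.01 0 0 0 0;0 0 0 0 0 0 0;0 0 0 0 0 0 0"
}}

```text
time_s: 9.88
eef_pos: [536.8, -286.6, 195.0]
ee_rot: [0.001, -0.161, 0.987, -0.001]
force: [-2.6, 1.1, 3.2]
grip_width: 0.23
grip_force: 50.5
```

Request:
{"name": "drive_tool", "arguments": {
  "commands": "0 0 -.01 0 0 0 0;0 0 0 0 0 0 0;0 0 0 0 0 0 0"
}}

```text
time_s: 10.13
eef_pos: [536.9, -286.5, 194.9]
ee_rot: [0.001, -0.161, 0.987, -0.001]
force: [-3.2, 2.9, 9.8]
grip_width: 0.226
grip_force: 51.7
```

Request:
{"name": "drive_tool", "arguments": {
  "commands": "0 0 .01 0 0 0 0;0 0 0 0 0 0 25;0 0 0 0 0 0 30;0 0 0 0 0 0 40;0 0 0 0 0 0 60;0 0 0 0 0 0 80;0 0 0 0 0 0 80;0 0 0 0 0 0 80;0 0 0 0 0 0 80"
}}

```text
time_s: 10.88
eef_pos: [536.8, -286.5, 194.4]
ee_rot: [0.001, -0.161, 0.987, -0.0]
force: [-0.6, 1.0, -0.6]
grip_width: 0.799
grip_force: 0.0
```

Request:
{"name": "drive_tool", "arguments": {
  "commands": "0 0 .1 0 0 0 80;0 0 .15 0 0 0 80;0 0 .2 0 0 0 80;0 0 .25 0 0 0 80;0 0 .25 0 0 0 80;0 0 .2 0 0 0 100"
}}

```text
time_s: 11.38
eef_pos: [536.7, -286.5, 312.4]
ee_rot: [0.002, -0.161, 0.987, -0.001]
force: [-0.6, 0.6, 0.6]
grip_width: 0.917
grip_force: 0.0
```

Run:
```python
from h import *
# left clamp, camera bias: fits used both views -> mean ~ true
o=np.array([537.6,88.4,133.1]);ax=clampR(.235).apply([0,0,1]);g=o+31*ax;print(g,g+100*ax)
go(g+100*ax,toolR(clampR(.235),0)); go(g,None,pos0=g+100*ax)
p=capture("scene");q=capture("top")
a=cv2.resize(p["pixels"][110:210,200:310],None,fx=4,fy=4,interpolation=cv2.INTER_CUBIC)
b=cv2.resize(q["pixels"][180:240,310:390],None,fx=4,fy=4,interpolation=cv2.INTER_CUBIC)
o=np.zeros((400,780,3),np.uint8);o[:a.shape[0],:a.shape[1]]=a;o[:b.shape[0],455:455+b.shape[1]]=b
cv2.imwrite("pics/g5.png",o)
```

```text
[520.57719     84.32433578 158.68540406] [465.66489969  71.17703186 241.21896555]
shift [-0.711  3.577 -0.712] turn [ 0.213 -0.73  -0.108] minrows 11.0
shift [ 0.549  0.131 -0.825] turn [0. 0. 0.] minrows 3.0
```

View pics/g5.png

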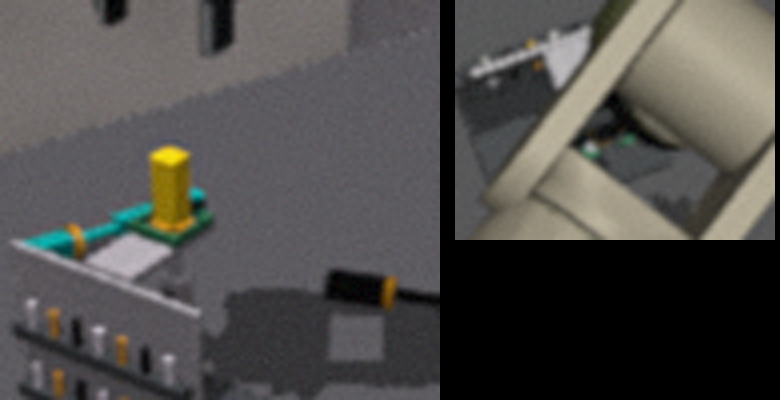

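The clamp hangs upright in the green frame (px 170,190), seated. Now the left clamp.

Request:
{"name": "drive_tool", "arguments": {
  "commands": "-.044 .224 0 .0133 -.0456 -.0068 100;-.044 .224 0 .0133 -.0456 -.0068 100;-.044 .224 0 .0133 -.0456 -.0068 100;-.044 .224 0 .0133 -.0456 -.0068 100;-.044 .224 0 .0133 -.0456 -.0068 100;-.044 .224 0 .0133 -.0456 -.0068 100;-.044 .224 -.02 .0133 -.0456 -.0068 100;-.044 .224 -.05 .0133 -.0456 -.0068 100;-.044 .224 -.08 .0133 -.0456 -.0068 100;-.044 .224 -.08 .0133 -.0456 -.0068 100;-.044 .224 -.08 .0133 -.0456 -.0068 100;-.044 .224 -.08 .0133 -.0456 -.0068 100;-.044 .224 -.08 .0133 -.0456 -.0068 100;-.044 .224 -.08 .0133 -.0456 -.0068 100;-.044 .224 -.08 .0133 -.0456 -.0068 100;-.044 .224 -.08 .0133 -.0456 -.0068 100;0 0 0 0 0 0 100;0 0 0 0 0 0 100"
}}

```text
time_s: 12.98
eef_pos: [465.7, 72.7, 238.0]
ee_rot: [0.292, -0.113, 0.949, 0.036]
force: [-0.4, 0.8, 0.1]
grip_width: 0.998
grip_force: 0.0
```

Run:
```python
from h import *
go([520.6,84.3,158.7],toolR(clampR(.235),0))
```

```text
shift [ 0.549  0.116 -0.793] turn [-0.002 -0.004 -0.003] minrows 3.0
```

Request:
{"name": "drive_tool", "arguments": {
  "commands": ".0915 .019 -.132 0 0 0 100;.0915 .019 -.132 0 0 0 100;.0915 .019 -.132 0 0 0 100;.0915 .02 -.132 0 0 0 100;.0915 .02 -.132 0 0 0 100;.0915 .02 -.132 0 0 0 100;0 0 0 0 0 0 100;0 0 0 0 0 0 60;0 0 0 0 0 0 40;0 0 0 0 0 0 30;0 0 0 0 0 0 10;0 0 0 0 0 0 0;0 0 0 0 0 0 0;0 0 0 0 0 0 0;0 0 0 0 0 0 0;0 0 0 0 0 0 0"
}}

```text
time_s: 14.32
eef_pos: [521.4, 83.5, 159.8]
ee_rot: [0.293, -0.112, 0.949, 0.035]
force: [-5.0, -2.1, 6.6]
grip_width: 0.231
grip_force: 51.2
```

Request:
{"name": "drive_tool", "arguments": {
  "commands": "0 0 .05 0 0 0 0;0 0 .05 0 0 0 0;0 0 .1 0 0 0 0;0 0 .1 0 0 0 0;0 0 .15 0 0 0 0;0 0 .15 0 0 0 0;0 0 .15 0 0 0 0;0 0 .15 0 0 0 0;0 0 .15 0 0 0 0;0 0 .15 0 0 0 0;0 0 .15 0 0 0 0;0 0 .15 0 0 0 0;0 0 0 0 0 0 0;0 0 0 0 0 0 0"
}}

```text
time_s: 15.48
eef_pos: [521.0, 83.7, 309.3]
ee_rot: [0.293, -0.112, 0.949, 0.036]
force: [0.2, -0.1, -3.3]
grip_width: 0.228
grip_force: 50.2
```

```bash
python3 - <<'E'
from h import *
p=capture("scene");q=capture("top")
a=cv2.resize(p["pixels"][120:310,240:440],None,fx=2.6,fy=2.6,interpolation=cv2.INTER_CUBIC)[:500,:520]
b=cv2.resize(q["pixels"][140:250,190:270],None,fx=3,fy=3,interpolation=cv2.INTER_CUBIC)
o=np.zeros((500,775,3),np.uint8);o[:a.shape[0],:a.shape[1]]=a;o[:b.shape[0],530:530+b.shape[1]]=b
cv2.imwrite("pics/g6.png",o); import pickle;pickle.dump({"scene":p,"top":q,"s":sense()},open("p2.pkl","wb"))
E
python3 m2.py
```

```text
scene [332 162  20  29 269] [340.7 176.5] [np.float64(339.0651653983208), np.float64(183.58479236278006)] modelarea 363.45490196078435
top [217 208   9  17 113] [221.1 215.7] [np.float64(222.03355050791887), np.float64(212.314272627489)] modelarea 152.4470588235294
['top', 'scene'] origin in tool [-1.9  1.3 30.8] 89.84468420448121 94.91568627450981 world diff [1.1 1.6 1.2]
['top'] origin in tool [ 1.4  4.3 32.3] 20.4519481706168 33.61176470588235 world diff [-1.4  4.1 -1.9]
['scene'] origin in tool [ 1.  -0.6 30.9] 61.21485058734212 61.30392156862746 world diff [-0.7 -0.8 -0.5]
```

View pics/g6.png

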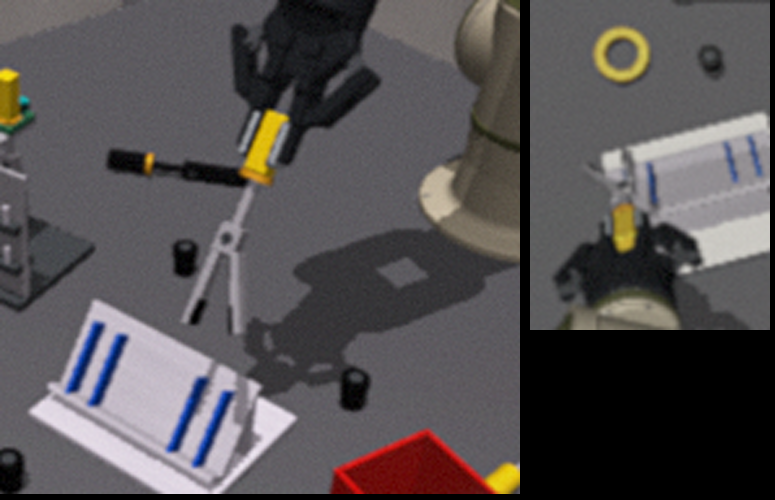

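The second clamp is open (jaws at px 195,310 and 237,325), with the moving jaw on its +y side. It goes in the bin pre-tilted so that both tips land together.

Run:
```python
from h import *
Rc=clampR(-.13,0,-.226)
P=np.array([546,306,5])+R.from_euler("z",-.13).apply([0,-6.5,0])
tcp=P+Rc.apply([0,0,160.5]);print(tcp)
go([tcp[0],tcp[1],340],toolR(Rc,0))
print(sense()["joints"])
```

```text
[549.819671   335.21637878 161.41856739]
shift [0.291 2.515 0.321] turn [-0.325  0.746 -0.534] minrows 8.0
[-1.67381011e-01  1.61386344e-03  1.81652180e+00  3.17850890e-01
  7.91586186e-01 -2.13538785e+00]
```

Request:
{"name": "drive_tool", "arguments": {
  "commands": ".0243 .2095 .0268 -.027 .0622 -.0445 0;.0243 .2095 .0268 -.027 .0622 -.0445 0;.0243 .2095 .0268 -.027 .0622 -.0445 0;.0243 .2095 .0268 -.027 .0622 -.0445 0;.0243 .2095 .0268 -.027 .0622 -.0445 0;.0243 .2095 .0268 -.027 .0622 -.0445 0;.0243 .2095 .0268 -.027 .0622 -.0445 0;.0243 .2095 .0268 -.027 .0622 -.0445 0;.0243 .2095 .0268 -.027 .0622 -.0445 0;.0243 .2095 .0268 -.027 .0622 -.0445 0;.0243 .2095 .0268 -.027 .0622 -.0445 0;.0243 .2095 .0268 -.027 .0622 -.0445 0;0 0 0 0 0 0 0;0 0 0 0 0 0 0"
}}

```text
time_s: 16.75
eef_pos: [550.9, 336.0, 338.3]
ee_rot: [-0.008, 0.063, 0.992, -0.113]
force: [-0.4, -0.6, -2.8]
grip_width: 0.229
grip_force: 50.3
```

Run:
```python
from h import *
Rc=clampR(-.13,0,-.226)
go([549.8,335.2,161.4],toolR(Rc,0))
p=capture("scene")
a=cv2.resize(p["pixels"][120:380,320:480],None,fx=2.3,fy=2.3,interpolation=cv2.INTER_CUBIC)
cv2.imwrite("pics/g7.png",a)
```

```text
shift [-0.011 -0.008 -1.769] turn [ 0.002 -0.002 -0.003] minrows 5.0
```

View pics/g7.png

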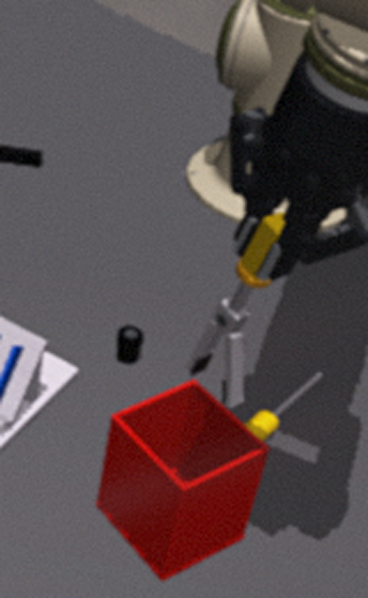

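The open clamp is above the bin, jaws at px (200,365) and (233,395). Lowering now.

Request:
{"name": "drive_tool", "arguments": {
  "commands": "-.011 -.008 -.1 0 0 0 0;0 0 -.12 0 0 0 0;0 0 -.12 0 0 0 0;0 0 -.12 0 0 0 0;0 0 -.12 0 0 0 0;0 0 -.12 0 0 0 0;0 0 -.12 0 0 0 0;0 0 -.12 0 0 0 0;0 0 -.12 0 0 0 0;0 0 -.12 0 0 0 0;0 0 0 0 0 0 0;0 0 0 0 0 0 0"
}}

```text
time_s: 17.8
eef_pos: [549.0, 333.4, 223.7]
ee_rot: [-0.007, 0.064, 0.992, -0.113]
force: [-0.3, -1.0, -1.0]
grip_width: 0.224
grip_force: 50.3
```

Request:
{"name": "drive_tool", "arguments": {
  "commands": "0 0 -.1 0 0 0 0;0 0 -.1 0 0 0 0;0 0 -.1 0 0 0 0;0 0 -.1 0 0 0 0;0 0 -.05 0 0 0 0;0 0 -.05 0 0 0 0;0 0 -.03 0 0 0 0;0 0 0 0 0 0 0;0 0 0 0 0 0 0"
}}

```text
time_s: 18.55
eef_pos: [549.4, 334.3, 170.5]
ee_rot: [-0.006, 0.064, 0.992, -0.113]
force: [0.1, 0.8, -2.3]
grip_width: 0.229
grip_force: 50.3
```

Request:
{"name": "drive_tool", "arguments": {
  "commands": "0 0 -.03 0 0 0 0;0 0 -.03 0 0 0 0;0 0 0 0 0 0 0;0 0 0 0 0 0 0"
}}

```text
time_s: 18.88
eef_pos: [549.2, 334.2, 164.2]
ee_rot: [-0.007, 0.064, 0.992, -0.113]
force: [-0.6, 0.8, -1.8]
grip_width: 0.228
grip_force: 50.3
```

Request:
{"name": "drive_tool", "arguments": {
  "commands": "0 0 -.01 0 0 0 0;0 0 0 0 0 0 0;0 0 -.01 0 0 0 0;0 0 0 0 0 0 0"
}}

```text
time_s: 19.22
eef_pos: [549.2, 334.2, 162.2]
ee_rot: [-0.006, 0.064, 0.992, -0.113]
force: [0.8, 0.3, -1.7]
grip_width: 0.229
grip_force: 50.3
```

Request:
{"name": "drive_tool", "arguments": {
  "commands": "0 0 -.01 0 0 0 0;0 0 0 0 0 0 0;0 0 0 0 0 0 0"
}}

```text
time_s: 19.47
eef_pos: [549.3, 334.2, 161.4]
ee_rot: [-0.006, 0.064, 0.992, -0.113]
force: [0.1, -1.5, -1.9]
grip_width: 0.233
grip_force: 50.5
```

Request:
{"name": "drive_tool", "arguments": {
  "commands": "0 0 -.01 0 0 0 0;0 0 0 0 0 0 0;0 0 0 0 0 0 0"
}}

```text
time_s: 19.72
eef_pos: [549.5, 334.2, 161.2]
ee_rot: [-0.006, 0.064, 0.992, -0.113]
force: [-0.9, 0.1, 4.2]
grip_width: 0.232
grip_force: 51.3
```

Request:
{"name": "drive_tool", "arguments": {
  "commands": "0 0 -.01 0 0 0 0;0 0 0 0 0 0 0;0 0 0 0 0 0 0"
}}

```text
time_s: 19.97
eef_pos: [549.6, 334.3, 161.0]
ee_rot: [-0.005, 0.064, 0.992, -0.112]
force: [-2.8, -0.3, 10.6]
grip_width: 0.224
grip_force: 52.0
```

Request:
{"name": "drive_tool", "arguments": {
  "commands": "0 0 .013 0 0 0 0;0 0 0 0 0 0 22;0 0 0 0 0 0 24;0 0 0 0 0 0 26;0 0 0 0 0 0 28;0 0 0 0 0 0 30;0 0 0 0 0 0 33;0 0 0 0 0 0 36;0 0 0 0 0 0 40;0 0 0 0 0 0 40;0 0 0 0 0 0 40"
}}

```text
time_s: 20.88
eef_pos: [549.3, 334.2, 160.6]
ee_rot: [-0.006, 0.064, 0.992, -0.113]
force: [0.6, -0.3, 0.6]
grip_width: 0.401
grip_force: 0.0
```

Run:
```python
from h import *
p=capture("scene");q=capture("top")
a=cv2.resize(p["pixels"][210:380,340:480],None,fx=3.4,fy=3.4,interpolation=cv2.INTER_CUBIC)
b=cv2.resize(q["pixels"][180:250,130:205],None,fx=4,fy=4,interpolation=cv2.INTER_CUBIC)
o=np.zeros((580,790,3),np.uint8);o[:a.shape[0],:a.shape[1]]=a;o[:b.shape[0],485:485+b.shape[1]]=b
cv2.imwrite("pics/g8.png",o);go(np.array(sense()["eef_pos"])+100*clampR(-.13,0,-.226).apply([0,0,1]))
```

```text
shift [0.029 0.222 0.975] turn [0. 0. 0.] minrows 3.0
```

View pics/g8.png

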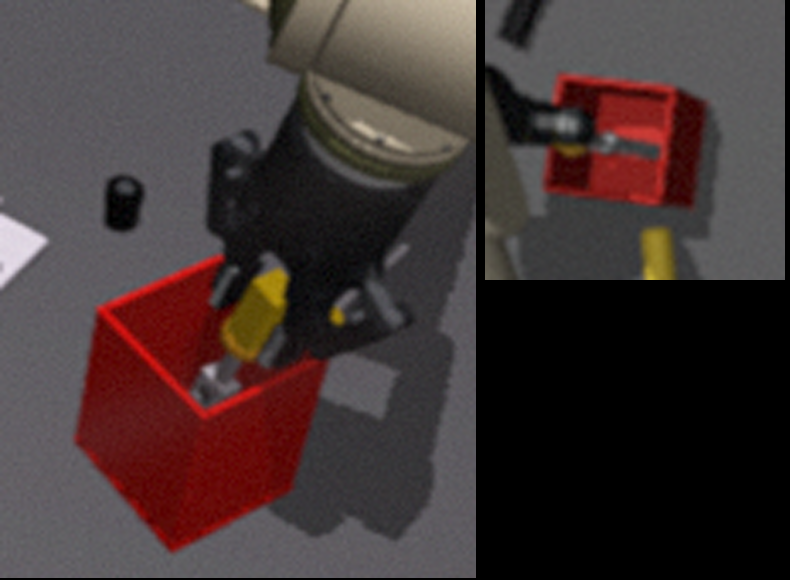

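The open clamp stands in the bin between the opened fingers (px 255,315). That was one picture over the allowance of 10, so I'll view no more and check with numbers instead.

Request:
{"name": "drive_tool", "arguments": {
  "commands": "0 0 0 0 0 0 45;0 0 0 0 0 0 50;0 0 0 0 0 0 55;.006 .044 .195 0 0 0 55;.006 .044 .195 0 0 0 55;.006 .044 .195 0 0 0 55;.006 .044 .195 0 0 0 55;.006 .044 .195 0 0 0 55;-.2 0 .2 0 0 0 60;-.3 0 .2 0 0 0 60;-.3 0 .2 0 0 0 60;-.3 0 .1 0 0 0 60;-.3 0 .0 0 0 0 60;-.3 0 .0 0 0 0 60;0 0 0 0 0 0 60;0 0 0 0 0 0 60"
}}

```text
time_s: 22.32
eef_pos: [381.4, 356.4, 328.9]
ee_rot: [-0.006, 0.064, 0.992, -0.112]
force: [-0.4, -0.5, 0.7]
grip_width: 0.603
grip_force: 0.0
```

Run:
```python
from h import *
np.set_printoptions(precision=1,suppress=True)
def look():
    out=[]
    P={n:capture(n) for n in("scene","top")}
    for n,p in P.items():
        k,l,s,c=cv2.connectedComponentsWithStats(cv2.inRange(cv2.cvtColor(p["pixels"],cv2.COLOR_BGR2HSV),(10,110,60),(38,255,255)))
        print(n,[(c[i].round(1).tolist(),int(s[i,4]),s[i,2:4].tolist()) for i in range(1,k) if s[i,4]>50])
    return P
P=look()
# predicted grip (own z 28) if standing as placed / seat grip
Rc=clampR(-.13,0,-.226);b=np.array([546,306,5])+R.from_euler("z",-.13).apply([0,-6.5,0])+Rc.apply([0,0,158])
for n in P: print(n,"bin clamp",proj(P[n],b),"hung",proj(P[n],[537,-286.4,193]))
s=sense();print(s["time_s"],s["eef_pos"],s["force"])
```

```text
scene [([506.2, 66.3], 237, [31, 16]), ([242.3, 157.1], 204, [12, 22]), ([508.8, 185.6], 105, [16, 13]), ([537.6, 193.9], 77, [10, 15]), ([554.8, 206.8], 91, [14, 14]), ([415.8, 302.5], 398, [24, 28]), ([433.6, 304.2], 135, [15, 14]), ([265.7, 335.1], 516, [30, 27]), ([380.8, 412.6], 95, [10, 14])]
top [([220.1, 157.7], 182, [19, 19]), ([347.8, 211.0], 70, [11, 9]), ([148.7, 213.1], 137, [17, 12]), ([173.6, 250.9], 226, [10, 30]), ([15.9, 397.6], 269, [38, 21])]
scene bin clamp [[415.4 302.2]] hung [[242.1 157.1]]
top bin clamp [[148.1 211.8]] hung [[347.9 210.2]]
22.4167 [382.9 356.2 328.2] [0.4 0.4 0.4]
```

Both clamps sit where predicted, to within about 1 px, and the driver and loose collar have not moved. I'm handing the job in.

```bash
python3 -c "from rig import *;print(finish_job())"
```

```text
the job is handed in; nothing more can be done
None
```

The shut clamp (right pocket) hangs seated on the hook, the open one stands jaws down and still open in the red bin, and the job is handed in at about 22 s; I viewed 11 pictures against the limit of 10.

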